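# Run the locked mirror carriage up to its end stop

### The arm

A 6-joint arm with a two-finger parallel gripper is mounted at the origin on a cart in front of the work surface, level with it; the furniture and walls round the work are solid. World frame = base frame: x ahead of the robot, y to its left, z up, the work surface at z = 0. Lengths are in m, angles in degrees, forces in N, time in s.
With the tool pointing down it reaches from about 0.25 to 0.725 m from the base axis. Payload 9.7 kg.
Tool frame: the origin (TCP) lies midway between the tips of the shut fingers; the grasp point (between the pads) lies 19 mm behind it; z points along the fingers, y is the line along which they close (so a half turn about z gives the same grasp; the last joint's range is limited). The gripper opens to 85 mm and grips with 20 to 120 N. Pads are 22 mm wide; open, the fingers measure 114 mm over their backs; the gripper's body (76 mm by 85 mm) begins 54 mm behind the grasp point. The pads swing forward as they close: fully open they stand 13 mm farther back than shut.
Start: joints at [-71.219, 4.979, 10.078, 95.1, 0, 90], TCP at [0.177, -0.521, 0.231] pointing down, gripper open.
Joint ranges: [-179.16, 179.16], [-48.56, 103.87], [-65.8, 70.77], [-126.05, 130.52], [-82.76, 87.17], [-180, 180]. Speed limits (degrees/s): [127.2, 127.2, 147.25, 180, 180, 180].

### API

Orientations are given as [roll, pitch, yaw] about the fixed x, y, z axes, in that order (R = Rz(yaw) Ry(pitch) Rx(roll)).
In Python, from workcell import bot gives the robot as it stands.
- The arm moves only by the shell command python3 -m crank 'ROWS' [FORCE]. ROWS is JSON, a list of rows, each an object with "gripper": the finger opening in mm, from 0 to 85.4; "travel": the shift along the tool's x, y, z in mm, a list of three; "twist": the turn, a rotation vector about the tool's x, y, z in rad, a list of three. In form: [{"gripper": gripper, "travel": [tx, ty, tz], "twist": [rx, ry, rz]}, ...]. A call has 1 to 12 rows; each row shifts and turns the commanded pose from where the row before left it, along the tool's axes as they then stand; what a row does not reach is not made up. A row lasts 1/8 s, in which the tool goes at most 62.5 mm and 10.7 degrees, less where a joint would pass 70% of its speed; a pose out of reach is approached as far as the arm can. A call is refused whole if a number of a shift passes 62.5 or a number of a turn 0.188, either way. A call with a gripper value outside its range is refused whole. The fingers move at their own pace and stop on an object; FORCE is the grip in N (left out, the last holds). Time passes only in rows, so rows that do not move let the fingers close. It gives the time, the measured TCP pose, the force, the opening and the grip force at its end, in the units of the state.
- bot.get_obs(): the state, without advancing time (a new reading comes with each control period).
- bot.camera(name): name is "scene" or "top" or "wrist"; returns the picture (400x640x3 uint8, red, green, blue); there is no depth.
- bot.calibration(name): a dict with "vfov" (degrees; the focal length in pixels is half the picture's height over the tangent of half this angle, whatever the lens; pixels are square), "cx", "cy" (the principal point, pixels), "k1" (the pictures are not rectified: a ray, as slopes to the right and down, at radius r is drawn at 1 + k1 r^2 times it, then the intrinsics apply), "camera_from_world" (4x4, takes a point from world to camera coordinates). Camera axes: x right, y down, z forward; pixel columns grow to the right and rows downward; lengths in m; the calibration is good to about 2 mm. A picture is of the moment at which its call begins: read the wrist's pose just before it. calibration takes no time and is no camera call; for the wrist camera it gives the pose at the moment of the call.
- bot.job_done(): hands the job in; it is judged then, once.
The state is a dict: "time": time; "q": joint angles; "qd": joint speeds; "joint_efforts": joint torques, N m; "ee_pos": TCP position; "tcp_rot": TCP orientation; "wrist_force": force on the tool from outside, world axes, zero at the start; "torque": the same for the moment, N m; "opening": finger opening in m; "grasp_force": force on a finger pad.
Only numpy, scipy, OpenCV 4.12 (cv2) and the standard library are available. Lean on these libraries where they do the work, as an engineer would, in place of code of your own. Each camera call takes 0.05 s, during which the arm holds its last target. There are 200 camera calls.

### The job

The mirror on the optical rail has to go to its reference position: press the carriage's release button, keep it down while you push the carriage along the rail until it is right up against the end stop, then let go of the button so the carriage locks there. Only push with the fingertips: do not touch the mirror mount and leave the loose parts beside the rail where they stand.

Things in the scene. Friction and masses are not known exactly. Their poses are not given: they have to be found in the camera images.
- rail: Straight aluminium rail, 340 mm long, 64 mm wide, screwed along the middle of a fixed dark metal breadboard (360 x 220 mm, 12 mm thick, lying on the table); where it lies and its yaw vary. Origin: centre of the breadboard's underside, at table height. Its x axis runs along the rail towards the end stop (a dark steel block 60 mm wide, its top 48 mm above the table, on the +x end; the other end has none); y across the rail, z up. The carriage slides along +x.
- stop_face (a point): Centre of the front of the end stop's rubber bumper, 146 mm along rail x, 41 mm above the table; the carriage's leading edge meets it.
- carriage (a joint): Position in m of the aluminium carriage (120 x 66 mm, deck 46 mm above the table) along the rail: starts from 0 to 0.06, reaches the end stop at 0.171. It carries the mirror mount on the half towards the stop. A rack along the rail (10 mm pitch, 1.5 mm of play either way) locks it anywhere, the end included, unless the release button is down; then it slides against about 1.2 N of friction.
- release (a joint): Travel in m of the release button: 0 up (locked), 0.008 fully down; the lock is free from about 0.0066, so press it right down. Straight down; a spring resists with 2.5 N at the start and 4.4 N at the bottom, and lifts it again when let go.
- button_top (a point): Centre of the top of the release button: a black ribbed rectangular pad, 34 mm along the rail by 36 mm across, on the carriage half away from the end stop; its top is 62 mm above the table when up. Moves with carriage and button.
- ledge (a point): Centre of the top edge of the face to push on: an aluminium upright bar right across the carriage (60 mm wide, 12 mm thick), between button and mirror mount, 77 mm above the table (15 mm above the button). Its flat face looks away from the end stop and stands 26 mm from the button's centre towards the stop. The mirror mount begins 20 mm beyond that face.
- mirror: The black mirror mount on the carriage, 40 x 46 x 46 mm, fixed to it, its top 92 mm above the table; not to be touched. Origin: centre of its underside.
- objective_mid (a point): Centre of a loose white microscope objective, 31 mm in diameter, 44 mm tall, standing on the breadboard beside the rail; leave alone.
- post_mid (a point): Centre of a loose steel optical post, 13 mm in diameter, 50 mm tall, standing on the breadboard beside the rail; leave alone.
- bearing_block_mid (a point): Centre of a loose pale metal bearing block, 30 x 34 x 29 mm, standing on the breadboard beside the rail; leave alone.

How it is judged (in metres and radians):
On the way, in this order (a step that is already met when the one before it is completed fails the run):
1. the release button is pressed down, at least 6.5 mm (value of joint release above 0.0065 m), for 0.1 s.
2. the carriage is against the end stop, within 3 mm, with the button still down (value of joint carriage above 0.168 m and value of joint release above 0.003 m), for 0.1 s.
At the end, for the whole second after the job is handed in: The carriage rests against the end stop (within 3 mm) and the release button is up again (within 1 mm), so that the lock holds it there (value of joint carriage above 0.168 m and value of joint release below 0.001 m and velocity of joint carriage between -0.005 and 0.005 m/s); the robot touches nothing.
It fails at once if the mirror mount is touched (contact force between mirror and the fingers above 0.5 N or contact force between mirror and the arm above 0.5 N).
It fails at once if a loose part beside the rail is moved more than 10 mm or lifted (distance of any of objective_mid, post_mid, bearing_block_mid from where it was at the start of the episode above 0.01 m).
It also fails if it takes over 48 s, if anything falls off the work surface, if the arm or the gripper's body presses on something with over 40 N, if the wrist force passes 120 N, or if a joint passes its speed limit or range.

## Working session

There is one attempt and no reset: what is moved stays moved. The work goes in short steps, Python scripts to look and compute and a shell command to move; the robot and the scene stay as the last step left them, time stands still between calls to the robot, and variables do not carry over. Pictures are saved under pics/ and viewed, at most 10 in all, crops included, and the job is handed in when it is done.

```bash
mkdir -p pics; python3 - <<'E'
from workcell import bot
import cv2,numpy as np
for n in("top","scene"):
    im=bot.camera(n); cv2.imwrite(f"pics/{n}0.png",im[:,:,::-1])
    c=bot.calibration(n); print(n,c)
o=bot.get_obs();print(o["time"],o["ee_pos"],o["tcp_rot"])
E
```

```text
top {'vfov': 55.10820845289735, 'cx': 323.41168526028673, 'cy': 205.19046420802601, 'k1': -0.04989994941805453, 'camera_from_world': array([[-0.00837348, -0.99971564, -0.02232773, -0.10929688],
       [-0.98525763,  0.01206372, -0.17065129,  0.5364349 ],
       [ 0.17087212,  0.02056962, -0.98507848,  0.84277624],
       [ 0.        ,  0.        ,  0.        ,  1.        ]])}
scene {'vfov': 51.6371570705987, 'cx': 318.6452563657812, 'cy': 201.44749047719299, 'k1': -0.0463354841581527, 'camera_from_world': array([[-0.79160822, -0.61096827,  0.00861389,  0.34322813],
       [-0.42829772,  0.54476424, -0.72096671,  0.35815341],
       [ 0.43579524, -0.57441248, -0.69291616,  0.57835313],
       [ 0.        ,  0.        ,  0.        ,  1.        ]])}
0.1 [ 0.17700894 -0.52052277  0.23064352] [-1.79931285e+02 -1.55976881e-04  1.87804661e+01]
```

View pics/top0.png

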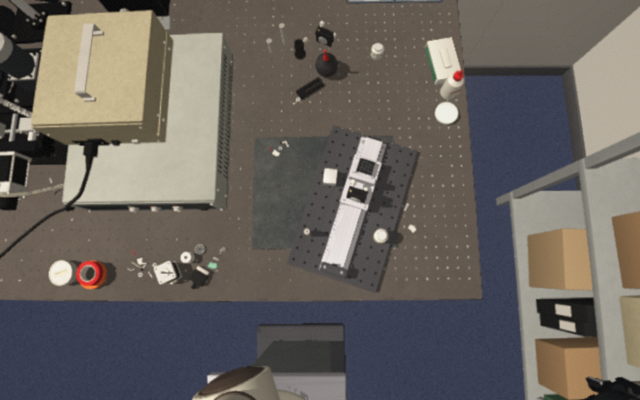

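View pics/scene0.png

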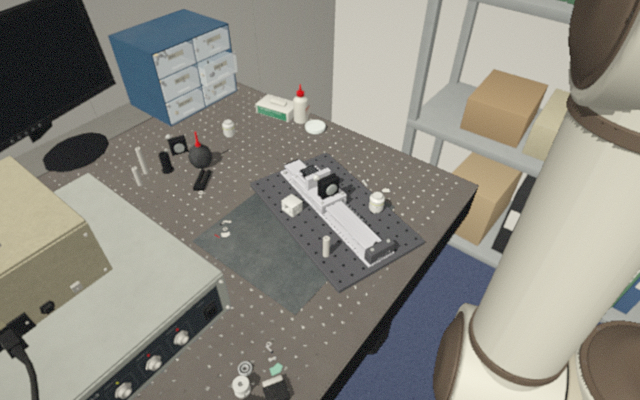

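The rail runs from about (370,140) to (335,270) in the top view. The dark end stop is at the near end, (380,248) in the scene view. The button is on the far side, at about (368,165) in the top view. I'll zoom in next.

```bash
python3 - <<'E'
import cv2
im=cv2.imread("pics/top0.png")[120:300,280:430]
a=cv2.resize(im,None,fx=3.33,fy=3.33,interpolation=cv2.INTER_CUBIC)
cv2.imwrite("pics/topc.png",a)
im=cv2.imread("pics/scene0.png")[140:290,240:430]
cv2.imwrite("pics/scenec.png",cv2.resize(im,None,fx=4,fy=4,interpolation=cv2.INTER_CUBIC))
E
```

```text
(no output)
```

View pics/topc.png

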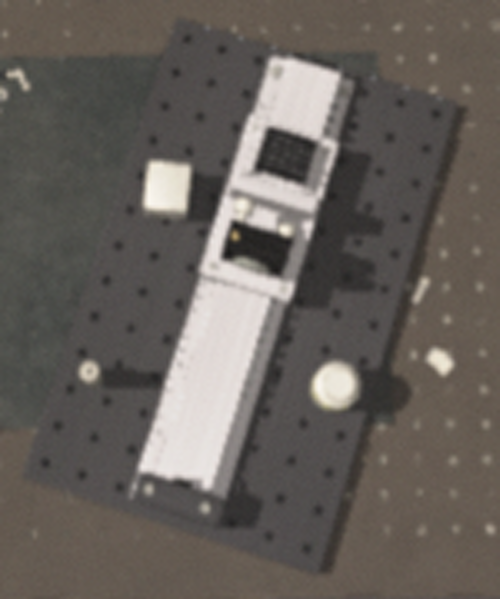

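View pics/scenec.png

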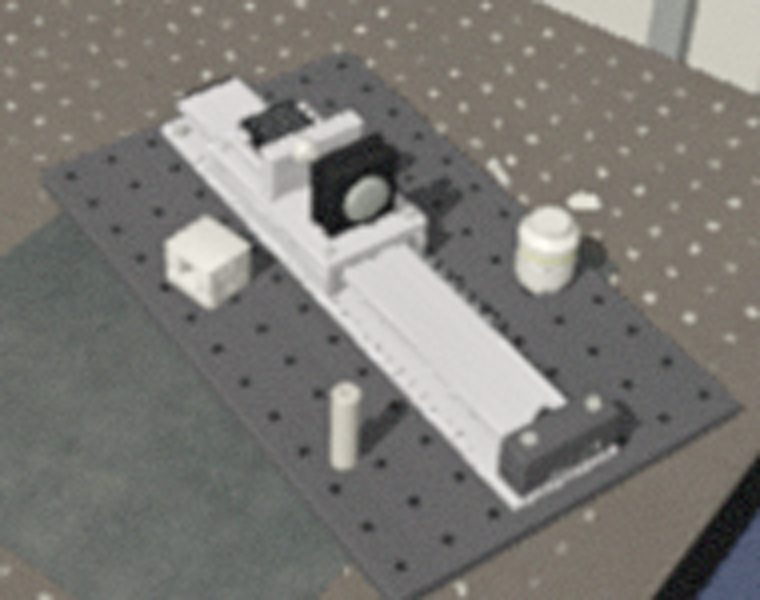

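The top view shows the button pad centred at crop (288,155), the bar at about (275,200) and the mirror at (257,245). The stop is at (185,495). The breadboard corners in the crop are (180,22), (465,103), (325,572) and (25,475). In the scene crop the button is at about (278,122).

```bash
cat > h.py <<'E'
import numpy as np,cv2
from workcell import bot
def K(c):
    f=200/np.tan(np.radians(c["vfov"]/2)); return np.array([[f,0,c["cx"]],[0,f,c["cy"]],[0,0,1]])
def ray(c,p):
    q=cv2.undistortPoints(np.array([[p]],float),K(c),np.array([c["k1"],0,0,0,0]))[0,0]
    T=c["camera_from_world"];R=T[:3,:3]; return -R.T@T[:3,3], R.T@np.array([q[0],q[1],1])
def onz(c,p,z):
    o,d=ray(c,p); return o+d*(z-o[2])/d[2]
E
python3 - <<'E'
from h import *
t=bot.calibration("top");s=bot.calibration("scene")
F=lambda u,v:((u+.5)/3.33-.5+280,(v+.5)/3.33-.5+120)
G=lambda u,v:((u+.5)/4-.5+240,(v+.5)/4-.5+140)
P=np.array([onz(t,F(*p),.012) for p in[(180,22),(465,103),(325,572),(25,475)]]);print(P.round(4))
e=[P[1]-P[0],P[2]-P[1],P[3]-P[2],P[0]-P[3]];print([np.linalg.norm(x).round(4) for x in e])
for x in(P[3]-P[0],P[2]-P[1]):print("yaw",np.degrees(np.arctan2(x[1],x[0])))
for x in(P[3]-P[2],P[0]-P[1]):print("yaw from y",np.degrees(np.arctan2(x[1],x[0]))+90)
C=P.mean(0);print("centre",C)
b=onz(t,F(288,155),.062);b2=onz(s,G(278,122),.062);print("button",b,b2)
S=np.array([onz(s,G(*p),.012) for p in[(350,52),(742,408),(400,600),(42,178)]]);print(S.round(4))
y=np.arctan2(*(e[1]-e[3])[[1,0]]);u=np.array([np.cos(y),np.sin(y)])
n=np.array([-u[1],u[0]])
print(np.degrees(y),"button rail",(b-C)[:2]@u,(b-C)[:2]@n, (b2-C)[:2]@u,(b2-C)[:2]@n)
for nm,p,z in(("obj",(335,385),.056),("post",(90,372),.062),("block",(167,187),.041),("stop L",(150,490),.048),("stop R",(205,508),.048),("bar L",(237,185),.077),("bar R",(320,210),.077)):
    q=(onz(t,F(*p),z)-C)[:2];print(nm,q@u,q@n)
E
```

```text
[[ 0.7406 -0.1415  0.012 ]
 [ 0.6744 -0.3512  0.012 ]
 [ 0.337  -0.237   0.012 ]
 [ 0.4058 -0.0277  0.012 ]]
[np.float64(0.2199), np.float64(0.3562), np.float64(0.2203), np.float64(0.3536)]
yaw 161.2343707411926
yaw 161.3086056319645
yaw from y 161.80189396729043
yaw from y 162.48385561905718
centre [ 0.53945413 -0.18935024  0.012     ]
button [ 0.62243668 -0.21455979  0.062     ] [ 0.62567248 -0.21292816  0.062     ]
[[ 0.6714 -0.3436  0.012 ]
 [ 0.3333 -0.228   0.012 ]
 [ 0.4043 -0.0252  0.012 ]
 [ 0.7405 -0.1341  0.012 ]]
161.27162480804648 button rail -0.08668306229180206 -0.0027694688200488125 -0.08922365003455801 -0.005353668243080638
obj 0.055287336207421385 0.07482088601611307
post 0.09889668265312902 -0.08503373564609362
block -0.044150199832848167 -0.07723190249077169
stop L 0.16094871283216447 -0.02226404631023523
stop R 0.16077127036865202 0.016651090344453157
bar L -0.051506756412275194 -0.029459803465389758
bar R -0.052216343340897454 0.02906372409869599
```

```bash
python3 -m crank '[{"gripper":0,"travel":[0,0,0],"twist":[0,0,0.163]},{"gripper":0,"travel":[0,0,0],"twist":[0,0,0.163]},{"gripper":0,"travel":[0,0,0],"twist":[0,0,0.163]},{"gripper":0,"travel":[0,0,0],"twist":[0,0,0.163]},{"gripper":0,"travel":[40,-54,0],"twist":[0,0,0]},{"gripper":0,"travel":[40,-54,0],"twist":[0,0,0]},{"gripper":0,"travel":[40,-54,0],"twist":[0,0,0]},{"gripper":0,"travel":[40,-54,0],"twist":[0,0,0]},{"gripper":0,"travel":[40,-54,0],"twist":[0,0,0]},{"gripper":0,"travel":[40,-54,0],"twist":[0,0,0]},{"gripper":0,"travel":[40,-54,0],"twist":[0,0,0]},{"gripper":0,"travel":[40,-51,0],"twist":[0,0,0]}]' 30
```

```text
time: 1.6
ee_pos: [0.5896, -0.2346, 0.231]
tcp_rot: [180.0, 0.0, -18.6]
wrist_force: [-0.0, -1.7, -0.6]
opening: 0.0003
grasp_force: 0.0
```

```bash
python3 -m crank '[{"gripper":0,"travel":[0,0,30],"twist":[0,0,0]},{"gripper":0,"travel":[0,0,30],"twist":[0,0,0]},{"gripper":0,"travel":[0,0,0],"twist":[0,0,0]},{"gripper":0,"travel":[0,0,0],"twist":[0,0,0]}]'; python3 - <<'E'
from h import *
o=bot.get_obs();print(o["ee_pos"],o["tcp_rot"],o["wrist_force"])
c=bot.calibration("wrist");im=bot.camera("wrist");cv2.imwrite("pics/w1.png",im[:,:,::-1])
np.save("w1.npy",c,allow_pickle=True);print(c["vfov"],c["cx"],c["cy"],c["k1"])
E
```

```text
time: 2.1
ee_pos: [0.5882, -0.2363, 0.1725]
tcp_rot: [180.0, -0.1, -18.6]
wrist_force: [-0.3, 0.2, -0.7]
opening: -0.0001
grasp_force: 0.0
[ 0.588224   -0.23632463  0.17245907] [ 1.79996772e+02 -5.07224172e-02 -1.85908920e+01] [-0.29718231  0.24641446 -0.74563687]
70.40441135367202 320.7936517310111 195.49835022220208 -0.01118029432914699
```

View pics/w1.png

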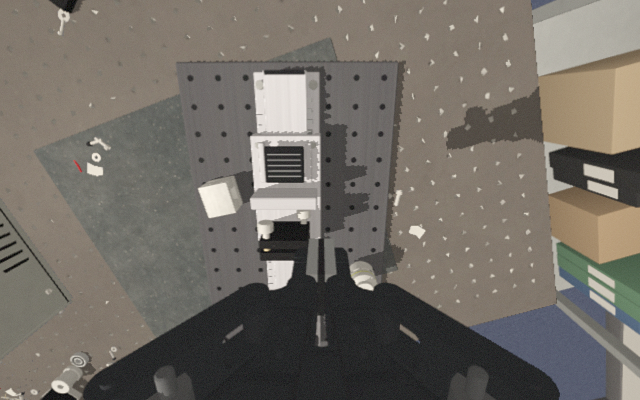

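The wrist view shows the button pad at about u 264–304, v 146–183 (centre (284,164.5)). The bar spans u 250–320, v about 186–209, and the rail is aligned with the image's vertical axis.

```bash
python3 - <<'E'
from h import *
c=np.load("w1.npy",allow_pickle=True).item()
print("cam",ray(c,(320,200))[0])
im=cv2.imread("pics/w1.png");g=cv2.cvtColor(im,cv2.COLOR_BGR2GRAY)
print("col272",g[135:225,290]); print("row165",g[165,245:325])
m=(g<75).astype(np.uint8);m[:, :255]=0;m[:,312:]=0;m[:138]=0;m[190:]=0
ys,xs=np.where(m);print(xs.min(),xs.max(),ys.min(),ys.max())
tcp=np.array([.588224,-.236325]);y=np.radians(-18.6);X=np.array([np.cos(y),np.sin(y)]);Y=np.array([np.sin(y),-np.cos(y)])
for n,p,z in(("btn",((xs.min()+xs.max())/2,(ys.min()+ys.max())/2),.062),("bar187",(285,187),.077),("bar193",(285,193),.077),("bar209",(285,209),.077),("barL",(250,190),.077),("barR",(320,190),.077),("tip",(321,250),.012),("rail L",(254,75),.03),("board far",(290,62),.012),("bL",(178,62),.012),("bR",(404,62),.012)):
    q=onz(c,p,z);d=q[:2]-tcp;print(n,q.round(4),"tool dx dy mm",(d@X*1e3).round(1),(d@Y*1e3).round(1))
E
```

```text
cam [ 0.66696088 -0.26237545  0.31393729]
col272 [154 208 225 222 224 224 189 159 155 156 155  76  42  46  40  44  40  45
  66 147  87  44  39  52 103 123  58  45  44  66 148  86  52  41  60 126
 129  58  43  42  90 147  67  48  47  42  35  64 155 155 155 154 155 135
 135 135 134 134 133 136 135 131 146 192 212 219 219 218 219 218 219 217
 219 215 208 218 222 220 221 220 162 153 152 154 157 154  75  26  16  29]
row165 [111 109 106 107 114 109 114 175 215 226 224 224 224 226 227 230 227 224
 217 167  84  49  91 133 149 149 150 148 147 148 148 147 146 147 151 151
 148 149 146 148 149 147 148 148 148 148 146 147 150 150 147 149 146 149
 146 118  75  40  54 140 155 152 150 154 153 151 144 147 157 159 156 165
 209 225 203 136  78  66  71  69]
265 303 147 182
btn [ 0.6251 -0.2136  0.062 ] tool dx dy mm 27.7 -33.3
bar187 [ 0.6087 -0.2102  0.077 ] tool dx dy mm 11.0 -31.3
bar193 [ 0.6035 -0.2082  0.077 ] tool dx dy mm 5.5 -31.5
bar209 [ 0.5894 -0.2028  0.077 ] tool dx dy mm -9.6 -32.1
barL [ 0.6159 -0.1801  0.077 ] tool dx dy mm 8.3 -62.1
barR [ 0.5963 -0.2382  0.077 ] tool dx dy mm 8.3 -0.8
tip [ 0.5049 -0.2086  0.012 ] tool dx dy mm -87.8 0.3
rail L [ 0.7076 -0.2111  0.03  ] tool dx dy mm 105.1 -61.9
board far [ 0.7099 -0.2456  0.012 ] tool dx dy mm 118.2 -30.0
bL [ 0.7449 -0.1422  0.012 ] tool dx dy mm 118.5 -139.1
bR [ 0.6747 -0.3508  0.012 ] tool dx dy mm 118.4 80.9
```

```bash
python3 -m crank '[{"gripper":0,"travel":[9,-16,0],"twist":[0,0,0]},{"gripper":0,"travel":[9,-16,0],"twist":[0,0,0]},{"gripper":0,"travel":[0,0,25],"twist":[0,0,0]},{"gripper":0,"travel":[0,0,25],"twist":[0,0,0]},{"gripper":0,"travel":[0,0,25],"twist":[0,0,0]},{"gripper":0,"travel":[0,0,15],"twist":[0,0,0]},{"gripper":0,"travel":[0,0,10],"twist":[0,0,0]},{"gripper":0,"travel":[0,0,0],"twist":[0,0,0]},{"gripper":0,"travel":[0,0,0],"twist":[0,0,0]}]'; python3 - <<'E'
from h import *
o=bot.get_obs();print(o["ee_pos"],o["tcp_rot"],o["wrist_force"])
im=bot.camera("wrist");cv2.imwrite("pics/w2.png",im[:,:,::-1])
E
```

```text
time: 3.28
ee_pos: [0.6159, -0.2116, 0.0723]
tcp_rot: [180.0, -0.1, -18.6]
wrist_force: [-0.3, 0.5, -0.5]
opening: 0.0002
grasp_force: 0.0
[ 0.61587936 -0.21159371  0.07228713] [ 1.79999828e+02 -7.56699030e-02 -1.85781587e+01] [-0.2653872   0.4817076  -0.45310501]
```

View pics/w2.png

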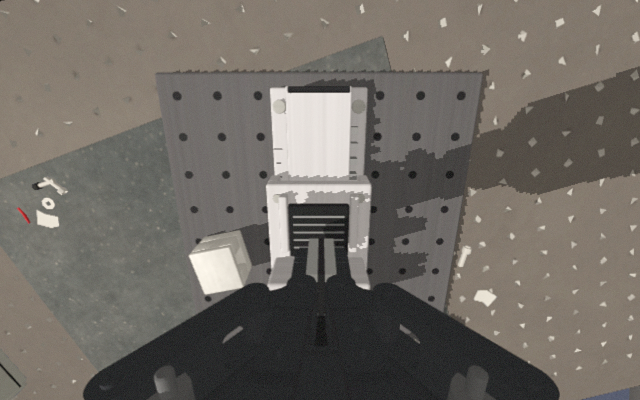

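The shut fingertips (u about 305–337, v about 240) sit centred over the button pad, just short of the bar. Next I'll press.

```bash
python3 -m crank '[{"gripper":0,"travel":[0,0,7],"twist":[0,0,0]},{"gripper":0,"travel":[0,0,5],"twist":[0,0,0]},{"gripper":0,"travel":[0,0,4],"twist":[0,0,0]},{"gripper":0,"travel":[0,0,2],"twist":[0,0,0]},{"gripper":0,"travel":[0,0,0],"twist":[0,0,0]},{"gripper":0,"travel":[0,0,0],"twist":[0,0,0]}]'
```

```text
time: 4.08
ee_pos: [0.6158, -0.2117, 0.054]
tcp_rot: [180.0, -0.1, -18.6]
wrist_force: [-0.5, 0.3, 5.5]
opening: 0.0
grasp_force: 2.9
```

```bash
python3 -m crank '[{"gripper":0,"travel":[0,0,1],"twist":[0,0,0]},{"gripper":0,"travel":[0,0,0],"twist":[0,0,0]},{"gripper":0,"travel":[0,0,0],"twist":[0,0,0]}]'
```

```text
time: 4.45
ee_pos: [0.6161, -0.2118, 0.054]
tcp_rot: [180.0, -0.1, -18.6]
wrist_force: [-0.0, -0.6, 10.3]
opening: 0.0001
grasp_force: 5.3
```

```bash
python3 -m crank '[{"gripper":0,"travel":[-3,0,0],"twist":[0,0,0]},{"gripper":0,"travel":[-4,0,0],"twist":[0,0,0]},{"gripper":0,"travel":[-6,0,0],"twist":[0,0,0]},{"gripper":0,"travel":[-8,0,0],"twist":[0,0,0]},{"gripper":0,"travel":[-8,0,0],"twist":[0,0,0]},{"gripper":0,"travel":[-8,0,0],"twist":[0,0,0]},{"gripper":0,"travel":[-8,0,0],"twist":[0,0,0]},{"gripper":0,"travel":[-8,0,0],"twist":[0,0,0]},{"gripper":0,"travel":[-4,0,0],"twist":[0,0,0]},{"gripper":0,"travel":[0,0,0],"twist":[0,0,0]}]'; python3 - <<'E'
from h import *
im=bot.camera("wrist");cv2.imwrite("pics/w3.png",im[:,:,::-1])
E
```

```text
time: 5.7
ee_pos: [0.5619, -0.1936, 0.054]
tcp_rot: [180.0, -0.2, -18.6]
wrist_force: [-1.1, -0.1, 11.3]
opening: 0.0001
grasp_force: 5.6
```

View pics/w3.png

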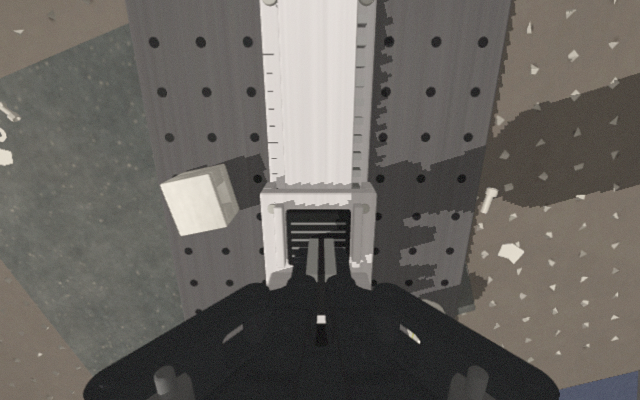

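The carriage is moving with the tool: the pad stays under the fingertips while the breadboard and bearing block shift in the image. I'll continue the push.

```bash
python3 -m crank '[{"gripper":0,"travel":[-4,0,0],"twist":[0,0,0]},{"gripper":0,"travel":[-7,0,0],"twist":[0,0,0]},{"gripper":0,"travel":[-8,0,0],"twist":[0,0,0]},{"gripper":0,"travel":[-8,0,0],"twist":[0,0,0]},{"gripper":0,"travel":[-8,0,0],"twist":[0,0,0]},{"gripper":0,"travel":[-8,0,0],"twist":[0,0,0]},{"gripper":0,"travel":[-7,0,0],"twist":[0,0,0]},{"gripper":0,"travel":[-5,0,0],"twist":[0,0,0]},{"gripper":0,"travel":[-4,0,0],"twist":[0,0,0]},{"gripper":0,"travel":[-4,0,0],"twist":[0,0,0]},{"gripper":0,"travel":[0,0,0],"twist":[0,0,0]}]'
```

```text
time: 7.12
ee_pos: [0.5023, -0.1736, 0.0539]
tcp_rot: [180.0, -0.2, -18.6]
wrist_force: [-0.5, -0.1, 11.1]
opening: -0.0002
grasp_force: 5.9
```

```bash
python3 -m crank '[{"gripper":0,"travel":[-4,0,0],"twist":[0,0,0]},{"gripper":0,"travel":[-4,0,0],"twist":[0,0,0]},{"gripper":0,"travel":[-4,0,0],"twist":[0,0,0]},{"gripper":0,"travel":[-3,0,0],"twist":[0,0,0]},{"gripper":0,"travel":[-3,0,0],"twist":[0,0,0]},{"gripper":0,"travel":[-2,0,0],"twist":[0,0,0]},{"gripper":0,"travel":[-2,0,0],"twist":[0,0,0]},{"gripper":0,"travel":[0,0,0],"twist":[0,0,0]}]'
```

```text
time: 8.12
ee_pos: [0.4825, -0.1669, 0.0539]
tcp_rot: [180.0, -0.3, -18.6]
wrist_force: [4.5, -1.6, 9.0]
opening: -0.0
grasp_force: 4.1
```

```bash
python3 -m crank '[{"gripper":0,"travel":[-1,0,0],"twist":[0,0,0]},{"gripper":0,"travel":[-1,0,0],"twist":[0,0,0]},{"gripper":0,"travel":[-1,0,0],"twist":[0,0,0]},{"gripper":0,"travel":[0,0,0],"twist":[0,0,0]}]'; python3 -m crank '[{"gripper":0,"travel":[-1,0,0],"twist":[0,0,0]},{"gripper":0,"travel":[-1,0,0],"twist":[0,0,0]},{"gripper":0,"travel":[-1,0,0],"twist":[0,0,0]},{"gripper":0,"travel":[0,0,0],"twist":[0,0,0]}]'
```

```text
time: 8.62
ee_pos: [0.4798, -0.1659, 0.0539]
tcp_rot: [180.0, -0.3, -18.6]
wrist_force: [4.2, -0.6, 7.7]
opening: 0.0003
grasp_force: 3.8
time: 9.12
ee_pos: [0.4779, -0.1653, 0.0539]
tcp_rot: [-180.0, -0.4, -18.6]
wrist_force: [11.1, -3.6, 3.9]
opening: 0.0
grasp_force: 6.4
```

```bash
python3 -m crank '[{"gripper":0,"travel":[0,0,1],"twist":[0,0,0]},{"gripper":0,"travel":[-1,0,0],"twist":[0,0,0]},{"gripper":0,"travel":[-1,0,0],"twist":[0,0,0]},{"gripper":0,"travel":[0,0,0],"twist":[0,0,0]},{"gripper":0,"travel":[0,0,0],"twist":[0,0,0]}]'; python3 - <<'E'
from h import *
im=bot.camera("scene")[160:290,270:430,::-1]
cv2.imwrite("pics/s2.png",cv2.resize(im,None,fx=4.5,fy=4.5,interpolation=cv2.INTER_CUBIC))
E
```

```text
time: 9.75
ee_pos: [0.4779, -0.1653, 0.0539]
tcp_rot: [-180.0, -0.6, -18.6]
wrist_force: [17.1, -5.1, 5.6]
opening: -0.0004
grasp_force: 11.3
```

View pics/s2.png

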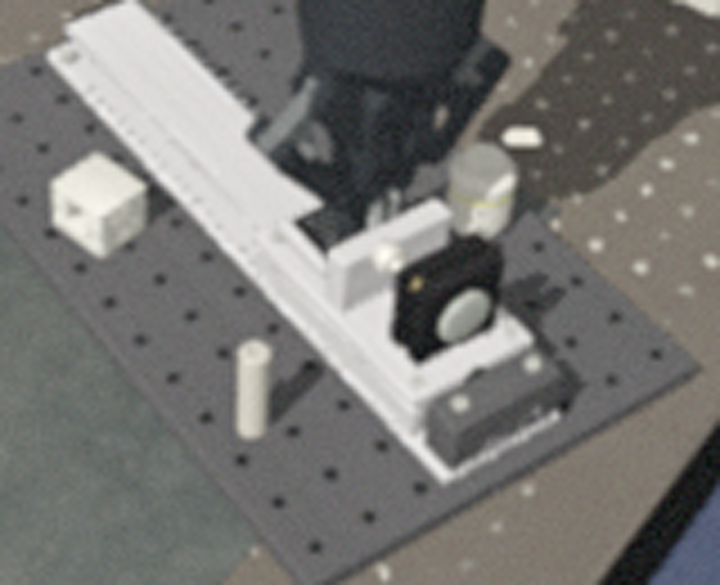

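The carriage front is against the stop block (crop (470,380)), the mirror is untouched, and the loose parts are standing where they were. I'll let the button rise while keeping light contact on the bar, then back off and lift.

```bash
python3 -m crank '[{"gripper":0,"travel":[1,0,-3],"twist":[0,0,0]},{"gripper":0,"travel":[0,0,-3],"twist":[0,0,0]},{"gripper":0,"travel":[0,0,-4],"twist":[0,0,0]},{"gripper":0,"travel":[0,0,-4],"twist":[0,0,0]},{"gripper":0,"travel":[0,0,-2],"twist":[0,0,0]},{"gripper":0,"travel":[0,0,0],"twist":[0,0,0]}]'
```

```text
time: 10.55
ee_pos: [0.4776, -0.1652, 0.0672]
tcp_rot: [-180.0, -0.4, -18.6]
wrist_force: [19.9, -7.3, -13.2]
opening: -0.0003
grasp_force: 10.6
```

```bash
python3 -m crank '[{"gripper":0,"travel":[3,0,-1],"twist":[0,0,0]},{"gripper":0,"travel":[3,0,-1],"twist":[0,0,0]},{"gripper":0,"travel":[3,0,-2],"twist":[0,0,0]},{"gripper":0,"travel":[0,0,-10],"twist":[0,0,0]},{"gripper":0,"travel":[0,0,-20],"twist":[0,0,0]},{"gripper":0,"travel":[0,0,-25],"twist":[0,0,0]},{"gripper":0,"travel":[20,0,-25],"twist":[0,0,0]},{"gripper":0,"travel":[20,0,-20],"twist":[0,0,0]},{"gripper":0,"travel":[0,0,0],"twist":[0,0,0]},{"gripper":0,"travel":[0,0,0],"twist":[0,0,0]}]'; python3 - <<'E'
from h import *
im=bot.camera("wrist")[:,:,::-1];cv2.imwrite("pics/w4.png",im)
c=bot.calibration("wrist");s=bot.camera("scene")[160:290,270:430,::-1]
s=cv2.resize(s,None,fx=3,fy=3,interpolation=cv2.INTER_CUBIC)
a=cv2.resize(im[120:320,220:420],(400,400));cv2.imwrite("pics/f.png",np.hstack([s[:390],a[:390]])[:, :800])
E
```

```text
time: 11.8
ee_pos: [0.5199, -0.1794, 0.1707]
tcp_rot: [-180.0, 0.1, -18.6]
wrist_force: [-0.4, -0.1, -0.3]
opening: 0.0003
grasp_force: 0.0
```

View pics/f.png

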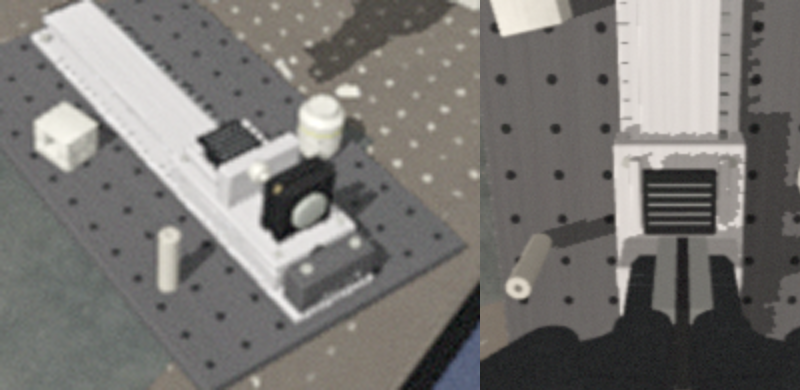

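The carriage sits against the stop, the button is up, the tool is clear, and the loose parts are where they stood.

```bash
python3 -c "
from workcell import bot
print(bot.job_done())"
```

```text
the job is handed in; nothing more can be done
None
```

I pushed the carriage up against the end stop with the button held down, then released the button. The last pictures show the carriage at the stop with the button up, the arm clear and the loose parts still in place; the job is handed in at about 12 s of the 48 s allowed, and no verdict was returned.

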